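# Tuck the apron strip under the shuffler's outlet flap

### The job

Slide the shuffler's black tile sweeper to the left (as the robot sees it) all the way to its end stop, so that it clears the outlet flap. Then pick up the aluminium apron strip and tuck its plain straight edge about 20 mm under the flap's lower lip, square and with the whole edge covered, without lifting the flap or shifting the other things on the table. The job ends holding: finish while the gripper keeps the strip pressed down flat on the table with a firm push; do not let go.

Things in the scene. Friction and masses are not known exactly. Their poses are not given: they have to be found in the camera images.
- table: the oak-effect table top, its upper face at z = 0
- shuffler: tile shuffler, a white plastic box 260 deep (its x) by 320 wide (its y) by 75 high, fixed to the table. Origin: bottom middle of its front face, which looks to -x towards the robot; its x points into the box, its y along the front to the left. A rail runs along y on its top, 30 behind the front face, between two grey end blocks 22 tall.
- sweeper (a joint): position of the sweeper along the rail: 0 at the right-hand end block, grows to the left (+y of the shuffler), 0.165 m at the left-hand end stop. It drags with about 1.2 N and stays where it is left. Its arm carries a blade, 44 wide, that hangs down 54 to 62 in front of the box to 4 above the table and bars the way to the flap until parked.
- sweeper_knob (a point): grip point of the sweeper's upright square knob, 18 by 18. The knob's top is 21 above this point, the carriage's flat top 24 below it; the point is 125 above the table and moves with the sweeper. The knob's faces look along the shuffler's x and y.
- flap (a joint): angle of the outlet flap about its hinge on the box's front face, 0 hanging at rest, growing as its lip is lifted (rad). It is light (60 g) and swings up freely.
- flap_lip (a point): middle of the lower edge of the flap's lip, on its underside: 9 above the table and 45 in front of the box. The flap is a grey plate 150 wide (75 either side of this point along the shuffler's y), 3 thick, rising from the lip at about 28 degrees to its hinge on the front face, 34 above the table; below it is empty.
- strip_fin (a point): grip point: centre of the upright fin on the strip. The fin is 40 long (strip x), 14 thick (strip y) and stands 35 above the plate, its top 40 above the plate's underside; this point lies 22.5 above the underside, 60 behind the plain edge, midway along y
- edge_left (a point): left (+y) end of the strip's plain edge, half-way up its 5 thickness
- edge_right (a point): right (-y) end of the strip's plain edge, half-way up its 5 thickness
- rack: bystander: dark wooden tile rack 140 by 50 with a row of tiles standing in it, 42 high; origin under its centre. It lies on the other side from the strip
- coaster: bystander: steel coaster, 92 across, 6 thick; origin under its centre
- tile0: bystander: first (right-hand) of three white tiles lying face down in a row left of the shuffler, 36 by 26 by 21 high; origin under its centre
- tile1: bystander: second of three white tiles lying face down in a row left of the shuffler, 36 by 26 by 21 high; origin under its centre
- tile2: bystander: third of three white tiles lying face down in a row left of the shuffler, 36 by 26 by 21 high; origin under its centre
- die0: bystander: nearer of two amber dice at the shuffler's right-hand front, cubes of 18; origin under its centre
- die1: bystander: farther of two amber dice at the shuffler's right-hand front, cubes of 18; origin under its centre
- strip: loose aluminium apron strip, about 190 g: a flat plate 90 (x) by 110 (y), 5 thick, plain straight edge at +x, a rolled bead 9 high along the opposite edge, an upright fin on top. Origin under the middle of its outline; x points to the plain edge, y along it, z up. Starts lying flat, right or left of the space before the shuffler, plain edge away from the robot
Mind the look-alikes: they are no part of the job. There is more than one size of the strip; the one meant has the size given above.

How it is judged:
On the way, in this order (a step that is already met when the one before it is completed fails the run):
1. the sweeper stands at its left end stop (within 4 mm) (value of joint sweeper above 0.161 m), for 0.2 s.
2. the strip's plain edge lies 12 to 32 mm under the flap's lip at both ends, on the table (x of edge_left in the frame of shuffler between -0.033 and -0.013 m and y of edge_left in the frame of shuffler between -0.115 and 0.035 m and height (world z) of each of edge_left, edge_right below 0.007 m and x of edge_right in the frame of shuffler between -0.033 and -0.013 m and y of edge_right in the frame of shuffler between -0.115 and 0.035 m), for 0.2 s.
At the end, for the whole second after the job is handed in: Sweeper within 8 mm of its left stop; both ends of the plain edge 12 to 32 mm under the lip, within the flap's width and on the table; flap under 0.03 rad; strip tilted under 0.04 rad, fingers on it (over 2 N), pressing it on the table with over 5 N in all (all of step 2 and value of joint sweeper above 0.157 m and value of joint flap below 0.03 rad and angle between strip_fin's own z axis and vertical below 0.04 rad and contact force between the fingers and strip above 2 N and contact force between strip and table above 5 N); the arm keeps its last pose, push and grip.
It fails at once if the flap is lifted by more than 0.09 rad (4 mm at the lip) (value of joint flap above 0.09 rad).
It fails at once if another thing on the table is shifted by more than 30 mm (distance of any of tile0, tile1, tile2, die0, die1, coaster, rack from where it was at the start of the episode above 0.03 m).
It also fails if it takes over 59 s, if anything falls off the work surface, if the arm or the gripper's body presses on something with over 40 N, if the wrist force passes 120 N, or if a joint passes its speed limit or range.

### The arm

A 6-joint arm with a two-finger parallel gripper is mounted at the origin on the work surface. World frame = base frame: x ahead of the robot, y to its left, z up, the work surface at z = 0. Lengths are in m, angles in rad, forces in N, time in s.
With the tool pointing down it reaches from about 0.35 to 0.975 m from the base axis. Payload 4.9 kg.
Tool frame: the origin (TCP) lies midway between the tips of the shut fingers; the grasp point (between the pads) lies 19 mm behind it; z points along the fingers, y is the line along which they close (so a half turn about z gives the same grasp; the last joint's range is limited). The gripper opens to 85 mm and grips with 20 to 120 N. Pads are 22 mm wide; open, the fingers measure 114 mm over their backs; the gripper's body (76 mm by 85 mm) begins 54 mm behind the grasp point. The pads swing forward as they close: fully open they stand 13 mm farther back than shut.
Start: joints at [1.088, 0.053, 1.613, -0, 1.476, -0.119], TCP at [0.222, 0.584, 0.196] pointing down, gripper open.
Joint ranges: [-3.01, 3.01], [-1.01, 2.22], [0.06, 2.58], [-1.02, 4.17], [0.09, 2.62], [-3.14, 3.14]. Speed limits (rad/s): [2.57, 2.57, 3.14, 3.14, 3.14, 3.14].

### API

Orientations are given as a rotation vector (axis times angle).
In Python, from station import telemetry, optics, ctrl gives the robot as it stands.
- The arm moves only by the shell command python3 -m pendant 'ROWS' [FORCE]. ROWS is JSON, one flat list of numbers, 7 for each row, row after row: the turn, a rotation vector about the tool's x, y, z as a fraction of full scale, then the shift along the tool's x, y, z as a fraction of full scale, then the opening, from 0 (shut) to 1 (fully open). In form: [ax, ay, az, tx, ty, tz, fingers, ax, ay, az, tx, ty, tz, fingers, ...]. A call has 1 to 12 rows; each row is the pose to reach, as a shift and turn from the pose commanded when the call began, along the tool's axes at that moment; what a row does not reach only later rows make up. Full scale, the value 1, is 300 mm for a shift and 30 degrees for a turn. A row lasts 1/8 s, in which the tool goes at most 62.5 mm and 10.7 degrees, less where a joint would pass 70% of its speed; a pose out of reach is approached as far as the arm can. A call with a number of a shift or a turn outside -1 to 1 is refused whole. A call with a gripper value outside its range is refused whole. The fingers move at their own pace and stop on an object; FORCE is the grip in N (left out, the last holds). Time passes only in rows, so rows that repeat a pose let the fingers close. It gives the time, the measured TCP pose, the force, the opening and the grip force at its end, in the units of the state.
- telemetry.get_obs(): the state, without advancing time (a new reading comes with each control period).
- optics.get_image(name): name is "scene" or "top" or "wrist"; returns a dict with "image" (384x512x3 uint8, red, green, blue), "depth" (384x512 float32, m along the optical axis (not along the pixel's ray), 0 where there is no reading), "fx", "fy", "cx", "cy" (pixels), "dist_coeffs" ([k1, k2, p1, p2, k3] as OpenCV has them; the pictures are not rectified), "rvec" (rotation vector, rad) and "tvec" (3), from world to camera coordinates, as OpenCV has them. Camera axes: x right, y down, z forward; pixel columns grow to the right and rows downward; lengths in m; the calibration is good to about 2 mm. A picture is of the moment at which its call begins.
- ctrl.finish_job(): hands the job in; it is judged then, once.
The state is a dict: "t": time; "q": joint angles; "dq": joint speeds; "effort": joint torques, N m; "tool_pos": TCP position; "tool_rot": TCP orientation; "contact_force": force on the tool from outside, world axes, zero at the start; "wrist_torque": the same for the moment, N m; "opening": finger opening in m; "grip_force": force on a finger pad.
Only numpy, scipy, OpenCV 4.12 (cv2) and the standard library are available. Lean on these libraries where they do the work, as an engineer would, in place of code of your own. Each camera call takes 0.05 s, during which the arm holds its last target. There are 200 camera calls.

## Working session

There is one attempt and no reset: what is moved stays moved. The work goes in short steps, Python scripts to look and compute and a shell command to move; the robot and the scene stay as the last step left them, time stands still between calls to the robot, and variables do not carry over. Pictures are saved under pics/ and viewed, at most 10 in all, crops included, and the job is handed in when it is done.

```bash
mkdir -p pics; cat > h.py <<'E'
import numpy as np, cv2
from station import telemetry, optics, ctrl
from scipy.spatial.transform import Rotation as R
def cam(n):
    c=optics.get_image(n); c['K']=np.array([[c['fx'],0,c['cx']],[0,c['fy'],c['cy']],[0,0,1]]); c['d']=np.array(c['dist_coeffs'],float)
    c['R']=cv2.Rodrigues(np.array(c['rvec'],float))[0]; c['t']=np.array(c['tvec'],float); return c
def save(c,f,crop=None,s=1):
    im=c['image'][:,:,::-1]
    if crop: x0,y0,x1,y1=crop; im=im[y0:y1,x0:x1]
    cv2.imwrite('pics/'+f,cv2.resize(im,None,fx=s,fy=s,interpolation=cv2.INTER_CUBIC))
def ray(c,uv,z):
    uv=np.atleast_2d(np.array(uv,float)); n=cv2.undistortPoints(uv[:,None],c['K'],c['d'])[:,0]
    d=np.c_[n,np.ones(len(n))]@c['R']; o=-c['R'].T@c['t']
    return o+d*((z-o[2])/d[:,2])[:,None]
def cloud(c):
    h,w=c['depth'].shape; u,v=np.meshgrid(np.arange(w),np.arange(h))
    n=cv2.undistortPoints(np.stack([u,v],-1).reshape(-1,1,2).astype(float),c['K'],c['d'])[:,0]
    return ((np.c_[n,np.ones(len(n))]*c['depth'].reshape(-1,1)-c['t'])@c['R']).reshape(h,w,3)
def proj(c,P): return cv2.projectPoints(np.atleast_2d(np.array(P,float)),c['R'],c['t'],c['K'],c['d'])[0][:,0]
E
python3 - <<'E'
from h import *
a=cam('top');b=cam('scene');save(a,'top.png',s=1.5);save(b,'scene.png',s=1.5)
for c in(a,b): print(-c['R'].T@c['t'],c['fx'],(c['depth']>0).mean())
print(telemetry.get_obs())
E
```

```text
[0.42102509 0.00291598 1.26891501] 383.38102507762557 0.9957987467447916
[ 1.27457809 -0.13312921  0.99357548] 446.0306156287395 0.9958546956380209
{'t': 0.1, 'q': array([ 1.08800543e+00,  5.33437973e-02,  1.61418410e+00, -1.60978177e-05,
        1.47602155e+00, -1.18950766e-01]), 'dq': array([ 9.08760547e-05, -3.54400836e-03, -3.01159679e-03, -1.92561326e-04,
        2.68030335e-03, -9.24358562e-04]), 'effort': array([-4.82281339e-04, -3.94905210e+01, -3.71363175e+01, -1.22148722e-04,
        3.95400086e-03, -6.83855234e-06]), 'tool_pos': array([0.22208732, 0.5835145 , 0.19483683]), 'tool_rot': array([-5.68266786e-01, -3.08919431e+00,  2.94257797e-03]), 'contact_force': array([-0.32484404,  0.08745087, -0.39946814]), 'wrist_torque': array([-0.03593957, -0.0229808 ,  0.0219888 ]), 'grip_force': 0.0, 'opening': 0.08534790190370095}
```

```bash
ls
```

```text
h.py
pics
```

View pics/top.png

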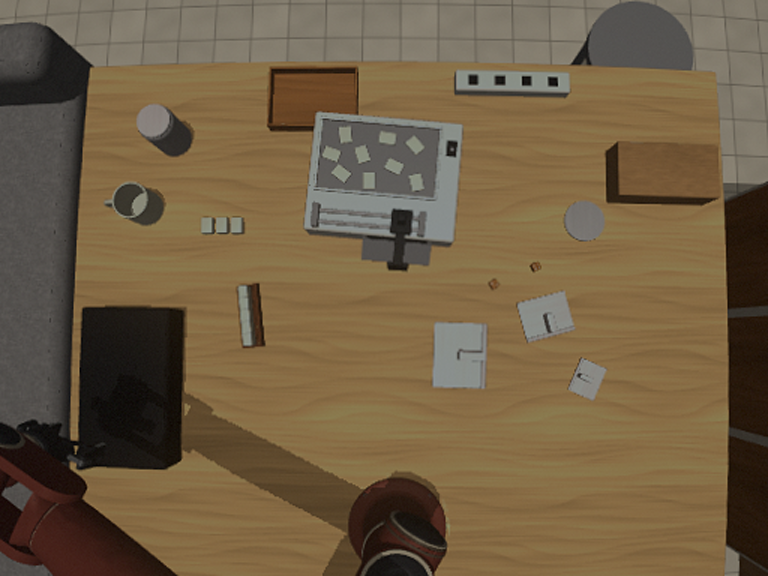

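View pics/scene.png

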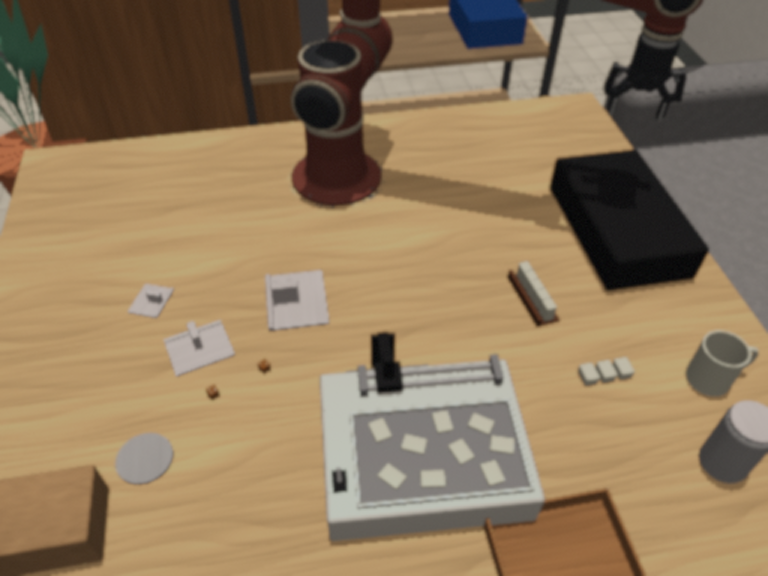

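The top view (1.5x pixels) shows the shuffler at (385,180), with the sweeper knob at (401,220) and blade at (398,265). The rack is at (250,315), tiles at (222,225), dice at (493,284) and (535,267), and the coaster at (584,220). Three plates could be the strip: large at (460,355), medium at (545,316) and small at (587,378). I'll choose between them by measured size.

```bash
python3 - <<'E'
from h import *
c=cam('top'); im=c['image'].astype(int); X=cloud(c)
hsv=cv2.cvtColor(c['image'],cv2.COLOR_RGB2HSV)
Z=X[:,:,2]
# plates
m=((hsv[:,:,1]<40)&(hsv[:,:,2]>90)&(Z<0.06)).astype(np.uint8)
m[:, :270]=0; m[:200]=0
m=cv2.morphologyEx(m,cv2.MORPH_CLOSE,np.ones((7,7)))
for k in cv2.findContours(m,0,2)[0]:
    if cv2.contourArea(k)<100: continue
    P=ray(c,k[:,0],0.005)[:,:2]*1000
    print('plate',k[:,0].mean(0),cv2.minAreaRect(P.astype(np.float32)),cv2.boxPoints(cv2.minAreaRect(P.astype(np.float32))).round(1).tolist())
# shuffler top from depth
m=((abs(Z-0.075)<0.012)&(hsv[:,:,1]<60)).astype(np.uint8); m[:,:190]=0;m[:,320:]=0;m[:60]=0; m[180:]=0
m=cv2.morphologyEx(m,cv2.MORPH_CLOSE,np.ones((9,9)))
k=max(cv2.findContours(m,0,2)[0],key=cv2.contourArea)
P=ray(c,k[:,0],0.075)[:,:2]*1000; r=cv2.minAreaRect(P.astype(np.float32)); print('box',r,cv2.boxPoints(r).round(1).tolist())
# knob top
kk=(Z>0.13)&(Z<0.16); kk[:,:200]=0;kk[:,330:]=0;kk[180:]=0; print('knob',kk.sum(),X[kk].mean(0),X[kk].min(0),X[kk].max(0))
s=cam('scene'); Y=cloud(s); q=(Y[:,:,2]>0.13)&(Y[:,:,2]<0.16)&(s['image'].sum(2)<150); q[:200]=0; print('knob scene',q.sum(),Y[q].mean(0),np.argwhere(q).mean(0)[::-1])
save(c,'plates.png',(190,130,420,280),3.4)
E
```

```text
plate [390.80327869 252.81967213] ((324.8415222167969, -414.8183288574219), (61.048194885253906, 76.3812484741211), 66.39512634277344) [[277.6000061035156, -427.5], [347.6000061035156, -458.1000061035156], [372.1000061035156, -402.1000061035156], [302.1000061035156, -371.6000061035156]]
plate [304.06666667 239.66666667] ((375.9085388183594, -131.7237548828125), (114.80061340332031, 141.55538940429688), 88.35356903076172) [[303.5, -187.10000610351562], [445.0, -191.10000610351562], [448.29998779296875, -76.4000015258789], [306.79998779296875, -72.30000305175781]]
plate [362.59574468 215.34042553] ((461.902587890625, -321.7198791503906), (87.60098266601562, 109.13050079345703), 15.22147274017334) [[405.29998779296875, -280.6000061035156], [434.0, -385.8999938964844], [518.5, -362.8999938964844], [489.79998779296875, -257.6000061035156]]
box ((752.2587890625, 37.81689453125), (318.8023376464844, 261.5526123046875), 85.07875061035156) [[608.2999877929688, -109.80000305175781], [868.9000244140625, -132.1999969482422], [896.2000122070312, 185.39999389648438], [635.5999755859375, 207.8000030517578]]
knob 42 [ 0.64932407 -0.00149459  0.14483814] [ 0.64163648 -0.00911113  0.13005086] [0.65851718 0.00601323 0.15048215]
knob scene 61 [ 0.6561463  -0.00252149  0.14173835] [258.60655738 239.2295082 ]
```

View pics/plates.png

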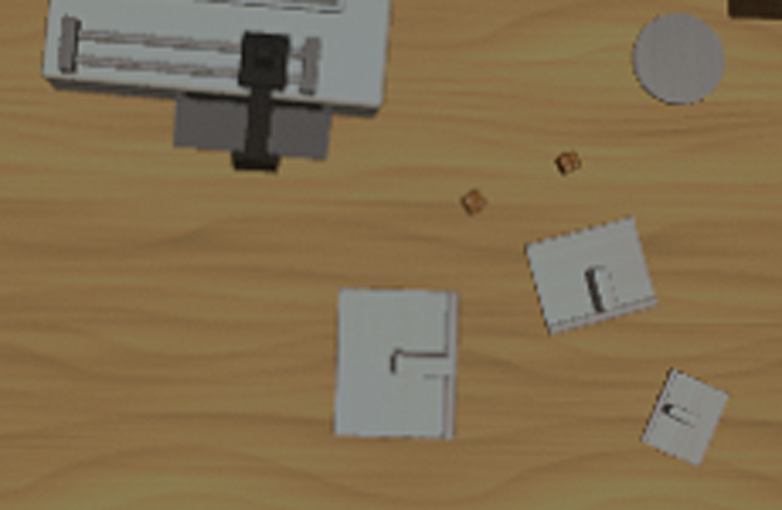

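The crop shows the medium plate, centred at crop (592,275), with a ridge along its near-robot edge and a fin. It measures 88x109 mm, so it is the 90x110 strip; the others are 115x141 and 61x76. It lies right of the shuffler, yawed about 15°. The knob is at crop (264,60) and the flap at (252,125). I'll start with the sweeper.

```bash
cat >> h.py <<'E'
O=np.array([.622,.049]); YAW=-4.92
def S(x,y): # shuffler -> world xy
    a=np.radians(YAW); return O+[x*np.cos(a)-y*np.sin(a), x*np.sin(a)+y*np.cos(a)]
def W(p):
    a=np.radians(YAW); d=np.array(p[:2])-O; return np.array([d[0]*np.cos(a)+d[1]*np.sin(a), -d[0]*np.sin(a)+d[1]*np.cos(a)])
def to(p,ydir,o=None):
    """row to TCP p (world), tool down, tool y at angle ydir deg (mod 180)"""
    o=o or telemetry.get_obs(); T=R.from_rotvec(o['tool_rot']); M=T.as_matrix()
    cands=[]
    for a in np.radians([ydir,ydir+180]):
        y=np.array([np.cos(a),np.sin(a),0]); z=np.array([0,0,-1.]); cands.append((T.inv()*R.from_matrix(np.c_[np.cross(y,z),y,z])).as_rotvec())
    r=min(cands,key=np.linalg.norm)
    print('turn',(r/np.radians(30)).round(3),'shift',((M.T@(np.array(p)-o['tool_pos']))/.3).round(3))
E
python3 -c "
from h import *
to([.43,.30,.22],85.08)
o=telemetry.get_obs();print(R.from_rotvec(o['tool_rot']).as_matrix().round(3))"
```

```text
turn [-0.002 -0.001 -0.531] shift [-0.984 -0.637 -0.082]
[[-0.935  0.356 -0.001]
 [ 0.356  0.935 -0.001]
 [ 0.    -0.001 -1.   ]]
```

```bash
python3 -m pendant '[0,0,-0.53,-0.98,-0.64,-0.08,1, 0,0,-0.53,-0.98,-0.64,-0.08,1, 0,0,-0.53,-0.98,-0.64,-0.08,1, 0,0,-0.53,-0.98,-0.64,-0.08,1, 0,0,-0.53,-0.98,-0.64,-0.08,1, 0,0,-0.53,-0.98,-0.64,-0.08,1, 0,0,-0.53,-0.98,-0.64,-0.08,1, 0,0,-0.53,-0.98,-0.64,-0.08,1]'; python3 -c "
from h import *
to([.54,.08,.22],85.08)"
```

```text
t: 1.2
tool_pos: [0.4284, 0.3003, 0.2197]
tool_rot: [-0.136, -3.138, -0.0]
contact_force: [0.7, -0.6, 0.6]
opening: 0.0857
grip_force: 0.0
turn [ 0.    -0.001 -0.001] shift [-0.434 -0.7   -0.001]
```

```bash
python3 -m pendant '[0,0,0,-0.822,-0.94,0,1, 0,0,0,-0.822,-0.94,0,1, 0,0,0,-0.822,-0.94,0,1, 0,0,0,-0.822,-0.94,0,1, 0,0,0,-0.822,-0.94,0,1, 0,0,0,-0.822,-0.94,0,1, 0,0,0,-0.822,-0.94,0,1, 0,0,0,-0.822,-0.94,0,1, 0,0,0,-0.822,-0.94,0,1]'; python3 - <<'E'
from h import *
c=cam('wrist'); save(c,'w1.png',s=1.5); X=cloud(c)
k=(X[:,:,2]>.138)&(X[:,:,2]<.153)&(c['image'].sum(2)<150)
print(k.sum(), X[k].mean(0),np.percentile(X[k],[3,97],axis=0), proj(c,[*S(.03,-.05),.146]))
t=abs(X[:,:,2]-.101)<.006; print(t.sum(),X[t].mean(0))
to([.65,-.002,.106],85.08)
E
```

```text
t: 2.33
tool_pos: [0.6497, -0.0001, 0.2201]
tool_rot: [-0.131, -3.139, -0.0]
contact_force: [0.1, 0.6, -0.3]
opening: 0.0852
grip_force: 0.0
375 [ 0.65081437 -0.00264901  0.14582627] [[ 0.6436535  -0.0109698   0.14080413]
 [ 0.65889182  0.00554919  0.14774524]] [[250.34366134 184.6395466 ]]
3995 [0.63298004 0.0178249  0.09890836]
turn [0.    0.    0.004] shift [-0.001 -0.006  0.381]
```

View pics/w1.png

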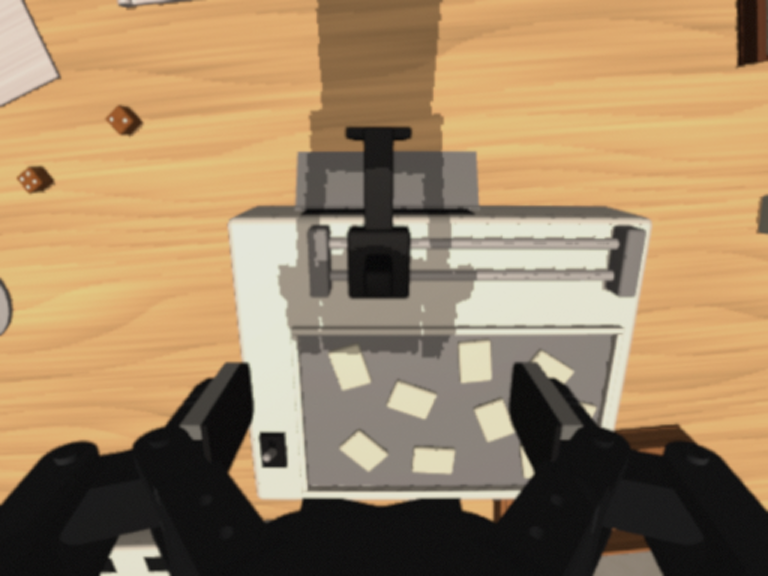

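The wrist view shows the knob at pixel (379,268), aligned with the tool, and the clear rail to its left in the world (image right, up to the block at (628,262)). The knob measures (0.651, -0.0026), so I'll descend and grip.

```bash
python3 -m pendant '[0,0,0,-0.003,-0.008,0.2,1, 0,0,0,-0.003,-0.008,0.3,1, 0,0,0,-0.003,-0.008,0.38,1, 0,0,0,-0.003,-0.008,0.38,1, 0,0,0,-0.003,-0.008,0.38,1, 0,0,0,-0.003,-0.008,0.38,0, 0,0,0,-0.003,-0.008,0.38,0, 0,0,0,-0.003,-0.008,0.38,0, 0,0,0,-0.003,-0.008,0.38,0, 0,0,0,-0.003,-0.008,0.38,0,0,0,0,-0.003,-0.008,0.38,0]' 40
```

```text
t: 3.75
tool_pos: [0.6511, -0.0046, 0.1066]
tool_rot: [0.135, 3.138, 0.0]
contact_force: [-2.0, 0.9, 3.6]
opening: 0.0163
grip_force: 39.2
```

```bash
python3 -m pendant '[0,0,0,0,0.07,0,0, 0,0,0,0,0.15,0,0, 0,0,0,0,0.23,0,0, 0,0,0,0,0.31,0,0, 0,0,0,0,0.39,0,0, 0,0,0,0,0.45,0,0, 0,0,0,0,0.48,0,0, 0,0,0,0,0.48,0,0]'; python3 -c "
from h import *
print(W(telemetry.get_obs()['tool_pos']))"
```

```text
t: 4.75
tool_pos: [0.6632, 0.142, 0.1065]
tool_rot: [0.132, 3.138, 0.003]
contact_force: [-2.7, 0.7, 5.4]
opening: 0.0163
grip_force: 39.5
[0.0330938  0.09618909]
```

```bash
python3 -m pendant '[0,0,0,0,0.01,0,0, 0,0,0,0,0.02,0,0, 0,0,0,0,0.03,0,0, 0,0,0,0,0.03,0,0]'; python3 -m pendant '[0,0,0,0,0.01,0,0, 0,0,0,0,0.02,0,0, 0,0,0,0,0.02,0,0]'
```

```text
t: 5.25
tool_pos: [0.6638, 0.1491, 0.1065]
tool_rot: [-0.134, -3.139, 0.001]
contact_force: [-4.0, -2.7, 6.4]
opening: 0.016
grip_force: 39.6
t: 5.62
tool_pos: [0.6638, 0.1491, 0.1065]
tool_rot: [-0.136, -3.136, 0.018]
contact_force: [-7.4, -17.5, 8.4]
opening: 0.016
grip_force: 39.9
```

```bash
python3 -m pendant '[0,0,0,0,-0.015,0,0, 0,0,0,0,-0.015,0,1, 0,0,0,0,-0.015,0,1, 0,0,0,0,-0.015,0,1, 0,0,0,0,-0.015,0,1, 0,0,0,0,-0.015,-0.1,1, 0,0,0,0,-0.015,-0.3,1, 0,0,0,0,-0.015,-0.45,1, 0,0,0,0,-0.015,-0.45,1]'; python3 - <<'E'
from h import *
c=cam('wrist'); X=cloud(c)
k=(X[:,:,2]>.138)&(X[:,:,2]<.153)&(c['image'].sum(2)<150)
p=X[k].mean(0);print(k.sum(),p,W(p)); 
th=np.radians(15.2); f=[.4619-.015*np.cos(th),-.3217-.015*np.sin(th)]
o=telemetry.get_obs(); print(o['opening'],o['q'])
to([.57,-.09,.25],85.08); to([*f,.25],15.2); to([*f,.25],105.2)
save(c,'w2.png')
E
```

```text
t: 6.75
tool_pos: [0.667, 0.1497, 0.2479]
tool_rot: [0.135, 3.128, 0.003]
contact_force: [0.8, -0.2, 0.9]
opening: 0.0856
grip_force: 0.0
330 [0.66378503 0.14856759 0.14581656] [0.03309169 0.10278441]
0.0853945381609421 [ 1.12026132e-01  1.58217814e-01  1.41968473e+00  6.61425872e-05
  1.55817052e+00 -1.37256371e+00]
turn [ 0.002  0.01  -0.001] shift [ 0.249 -0.823 -0.021]
turn [0.008 0.008 2.329] shift [ 0.588 -1.641 -0.024]
turn [ 0.     0.011 -0.671] shift [ 0.588 -1.641 -0.024]
```

View pics/w2.png

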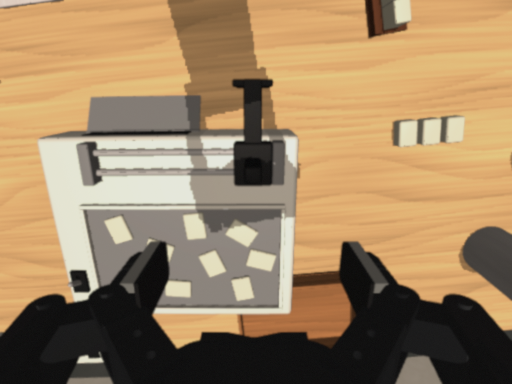

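The wrist view shows the sweeper's carriage (255,163) butted against the left block at (277,163), its blade at (252,83) clear of the flap at (147,113). Next is the strip.

```bash
python3 -m pendant '[0,0,-0.67,0.3,-0.85,0,1, 0,0,-0.67,0.3,-0.85,0,1, 0,0,-0.67,0.3,-0.85,0,1, 0,0,-0.67,0.3,-0.85,0,1, 0,0,-0.67,0.3,-0.85,0,1, 0,0,-0.67,0.3,-0.85,0,1, 0,0,-0.67,0.3,-0.85,0,1]'; python3 -c "
from h import *
th=np.radians(15.2); f=[.4619-.015*np.cos(th),-.3217-.015*np.sin(th)]
to([f[0]-.02,f[1],.2],105.2)"
```

```text
t: 7.68
tool_pos: [0.5528, -0.0958, 0.2403]
tool_rot: [0.416, -3.113, -0.002]
contact_force: [0.1, -0.4, 0.5]
opening: 0.0851
grip_force: 0.0
turn [ 0.002 -0.001  0.001] shift [ 0.605 -0.63   0.134]
```

```bash
python3 -m pendant '[0,0,0,0.6,-0.63,0.13,1, 0,0,0,0.6,-0.63,0.13,1, 0,0,0,0.6,-0.63,0.13,1, 0,0,0,0.6,-0.63,0.13,1, 0,0,0,0.6,-0.63,0.13,1, 0,0,0,0.6,-0.63,0.13,1, 0,0,0,0.6,-0.63,0.13,1]'; python3 - <<'E'
from h import *
c=cam('wrist'); X=cloud(c); save(c,'w3.png'); hsv=cv2.cvtColor(c['image'],cv2.COLOR_RGB2HSV)
Z=X[:,:,2]; near=np.hypot(X[:,:,0]-.46,X[:,:,1]+.32)<.1
k=near&(Z>.034)&(Z<.05); P=X[k][:,:2]*1000; print('fin',k.sum(),cv2.minAreaRect(P.astype(np.float32)),X[k].mean(0))
m=((hsv[:,:,1]<45)&(hsv[:,:,2]>90)&near&(Z<.02)).astype(np.uint8); m=cv2.morphologyEx(m,cv2.MORPH_CLOSE,np.ones((31,31)))
kk=max(cv2.findContours(m,0,2)[0],key=cv2.contourArea); r=cv2.minAreaRect((ray(c,kk[:,0],.005)[:,:2]*1000).astype(np.float32)); print('plate',r)
E
```

```text
t: 8.55
tool_pos: [0.4295, -0.3251, 0.2023]
tool_rot: [-0.418, 3.113, 0.0]
contact_force: [0.9, 0.8, 0.8]
opening: 0.0855
grip_force: 0.0
fin 393 ((447.7801208496094, -328.2239685058594), (39.1685791015625, 13.366089820861816), 15.049063682556152) [ 0.44686602 -0.32841721  0.0404173 ]
plate ((462.01666259765625, -324.1720886230469), (86.54398345947266, 107.83179473876953), 15.379781723022461)
```

View pics/w3.png

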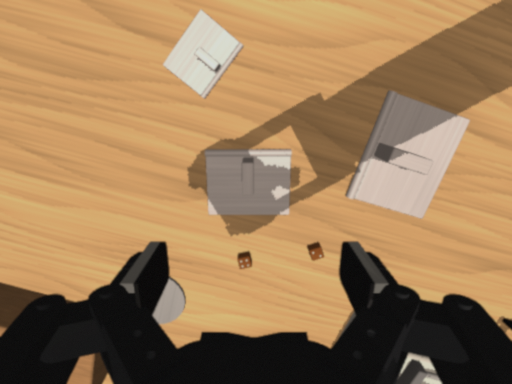

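The wrist view shows the target strip at (248,182), fin at (248,175), plain edge at the bottom (row 214), with the dice and coaster clear of it. The fin is at (0.4475, -0.328), yaw 15°.

```bash
python3 -c "
from h import *
to([.4475,-.3283,.009],105.1)"
```

```text
turn [-0.     0.001  0.007] shift [-0.055 -0.026  0.645]
```

```bash
python3 -m pendant '[0,0,0.007,-0.055,-0.026,0.2,1, 0,0,0.007,-0.055,-0.026,0.4,1, 0,0,0.007,-0.055,-0.026,0.54,1, 0,0,0.007,-0.055,-0.026,0.62,1, 0,0,0.007,-0.055,-0.026,0.645,1, 0,0,0.007,-0.055,-0.026,0.645,1, 0,0,0.007,-0.055,-0.026,0.645,0, 0,0,0.007,-0.055,-0.026,0.645,0, 0,0,0.007,-0.055,-0.026,0.645,0, 0,0,0.007,-0.055,-0.026,0.645,0, 0,0,0.007,-0.055,-0.026,0.645,0, 0,0,0.007,-0.055,-0.026,0.645,0]' 60; python3 -c "
from h import *
print(telemetry.get_obs()['tool_pos'],telemetry.get_obs()['contact_force'])"
```

```text
t: 10.1
tool_pos: [0.4461, -0.3297, 0.0085]
tool_rot: [0.408, -3.115, -0.0]
contact_force: [-0.1, 0.6, -0.1]
opening: 0.0002
grip_force: 0.0
[ 0.4461258  -0.32970864  0.00846398] [-0.07761499  0.60955335 -0.0608471 ]
```

The fingers shut to 0 and missed the fin. I'll look at the top and wrist views.

```bash
python3 - <<'E'
from h import *
a=cam('wrist'); b=cam('scene')
i=cv2.resize(a['image'],(400,300)); j=cv2.resize(b['image'][140:290,40:240],(400,300),interpolation=cv2.INTER_CUBIC)
cv2.imwrite('pics/miss.png',np.hstack([i,j])[:,:,::-1])
E
```

```text
(no output)
```

View pics/miss.png

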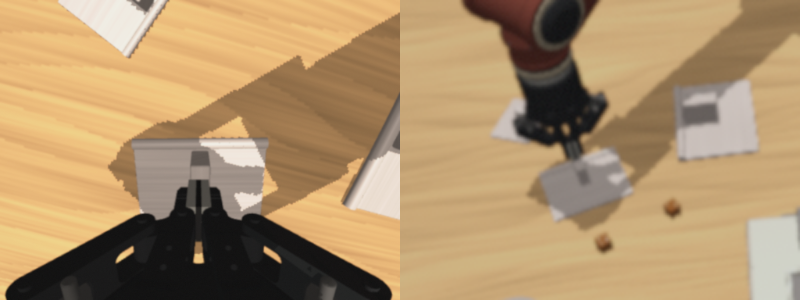

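The left half (wrist) shows the fin at (200,165) and the shut fingers at about (200,195), apparently beside rather than around it. I'll measure both.

```bash
python3 - <<'E'
from h import *
o=telemetry.get_obs()
for n in('wrist','scene','top'):
    c=cam(n); X=cloud(c); Z=X[:,:,2]; hsv=cv2.cvtColor(c['image'],cv2.COLOR_RGB2HSV)
    near=np.hypot(X[:,:,0]-.46,X[:,:,1]+.32)<.09
    k=near&(Z>.034)&(Z<.046)&(hsv[:,:,1]<45)&(hsv[:,:,2]>60); 
    if k.sum()>3: print(n,k.sum(),X[k].mean(0),np.percentile(X[k],[3,97],axis=0).round(4).tolist(),cv2.minAreaRect((X[k][:,:2]*1000).astype(np.float32)))
    m=((hsv[:,:,2]>50)&(hsv[:,:,1]<45)&near&(Z<.012)); print(n,'plate',m.sum(),cv2.minAreaRect((X[m][:,:2]*1000).astype(np.float32)))
    print(n,'tcp px',proj(c,o['tool_pos']),np.argwhere(k).mean(0)[::-1])
print(o)
E
```

```text
wrist 564 [ 0.43291145 -0.33226469  0.03990781] [[0.4277, -0.339, 0.0351], [0.439, -0.3249, 0.0416]] ((435.9544677734375, -331.64312744140625), (15.786998748779297, 13.782939910888672), 14.877355575561523)
wrist plate 12377 ((456.174560546875, -325.71331787109375), (77.2103500366211, 109.02677917480469), 15.323686599731445)
wrist tcp px [[254.11988972 219.3790864 ]] [255.88475177 219.22163121]
scene 33 [ 0.45951708 -0.32370294  0.03929305] [[0.4489, -0.3303, 0.0341], [0.4672, -0.3167, 0.0448]] ((458.8399353027344, -323.72271728515625), (21.225515365600586, 13.374938011169434), 13.117592811584473)
scene plate 933 ((463.85382080078125, -322.3602600097656), (92.80294036865234, 107.67967987060547), 14.854838371276855)
scene tcp px [[129.31792012 225.44562218]] [129.24242424 221.90909091]
top 16 [ 0.46273186 -0.32092541  0.03975549] [[0.4565, -0.328, 0.0353], [0.468, -0.3153, 0.0452]] ((462.5302734375, -323.0703430175781), (10.830022811889648, 14.681832313537598), 14.039931297302246)
top plate 471 ((462.45916748046875, -321.534912109375), (88.5125961303711, 108.53244018554688), 15.508172035217285)
top tcp px [[365.98358142 215.40239876]] [365.8125 210.0625]
{'t': 10.2, 'q': array([-7.70551135e-01,  8.06418533e-02,  1.91727952e+00,  1.26936896e-05,
        1.14380081e+00, -2.60221113e+00]), 'dq': array([ 0.00120523,  0.00162285,  0.00032616, -0.00080451,  0.0021625 ,
        0.00125835]), 'effort': array([-4.48271952e-03, -3.54909611e+01, -3.19320810e+01, -4.42108039e-04,
        5.36172665e-04,  1.36391139e-05]), 'tool_pos': array([ 0.44616005, -0.3296888 ,  0.00845729]), 'tool_rot': array([ 4.08585364e-01, -3.11483772e+00, -1.70766141e-04]), 'contact_force': array([-0.08940907, -1.16272812, -0.03354537]), 'wrist_torque': array([-0.00350924,  0.00851271, -0.05481532]), 'grip_force': 0.0, 'opening': 2.9506229416707218e-05}
```

The fin is visible on both sides of the pads, yet opening and grip both read 0. That could be an empty grasp or a bad reading, so I'll lift 15 mm and measure what the strip does.

```bash
python3 -m pendant '[0,0,0,0,0,-0.02,0, 0,0,0,0,0,-0.05,0, 0,0,0,0,0,-0.05,0, 0,0,0,0,0,-0.05,0]' 60; python3 - <<'E'
from h import *
c=cam('wrist'); X=cloud(c); Z=X[:,:,2]; hsv=cv2.cvtColor(c['image'],cv2.COLOR_RGB2HSV)
near=np.hypot(X[:,:,0]-.435,X[:,:,1]+.332)<.02
k=near&(hsv[:,:,1]<45)&(hsv[:,:,2]>60); print(np.histogram(Z[k],bins=np.arange(0,.08,.005)))
near=np.hypot(X[:,:,0]-.46,X[:,:,1]+.32)<.09; k=near&(hsv[:,:,1]<45)&(hsv[:,:,2]>60); print(np.histogram(Z[k],bins=np.arange(0,.08,.005)))
save(c,'w4.png',(150,150,360,384),2.5)
o=telemetry.get_obs(); print(o['opening'],o['grip_force'],o['contact_force'])
E
```

```text
t: 10.85
tool_pos: [0.4463, -0.3298, 0.0238]
tool_rot: [-0.409, 3.115, -0.001]
contact_force: [-0.1, -1.1, -0.1]
opening: 0.0
grip_force: 0.0
(array([ 148, 1344,  111,   46,   54,   54,   60,  185,  527,    0,    0,
          0,   33,  104,  100]), array([0.   , 0.005, 0.01 , 0.015, 0.02 , 0.025, 0.03 , 0.035, 0.04 ,
       0.045, 0.05 , 0.055, 0.06 , 0.065, 0.07 , 0.075]))
(array([1788, 9989,  264,   46,   54,   54,   60,  185,  527,    0,    0,
          0,   33,  104,  100]), array([0.   , 0.005, 0.01 , 0.015, 0.02 , 0.025, 0.03 , 0.035, 0.04 ,
       0.045, 0.05 , 0.055, 0.06 , 0.065, 0.07 , 0.075]))
4.0578138560467696e-05 0.0 [ 0.28627797  0.96388446 -0.23863869]
```

View pics/w4.png

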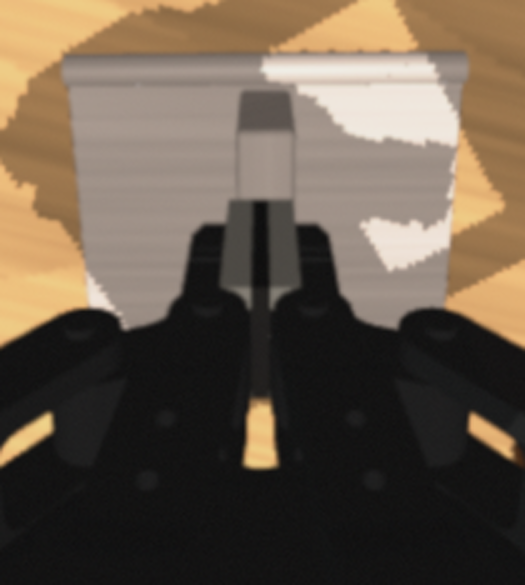

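The close crop shows the strip still on the table. The shut pads at crop (260,245) lie over the fin at (265,165), so the fingers may be higher than the reported TCP. I'll measure the fingertip height.

```bash
python3 - <<'E'
from h import *
o=telemetry.get_obs(); M=R.from_rotvec(o['tool_rot']).as_matrix()
c=cam('wrist'); X=cloud(c)
for (u,v) in [(243,232),(246,240),(246,255),(267,232),(267,240),(267,255),(254,240),(254,260),(254,280),(230,245),(280,245)]:
    p=X[v,u]; print((u,v),p.round(4),'tool',((p-o['tool_pos'])@M).round(4))
print('tcp px',proj(c,[o['tool_pos'],o['tool_pos']-.019*M[:,2]]))
for n in('scene','top'):
    d=cam(n); Y=cloud(d); s=(np.hypot(Y[:,:,0]-.446,Y[:,:,1]+.33)<.06)&(Y[:,:,2]>.048)&(Y[:,:,2]<.12)
    print(n,s.sum(),np.sort(Y[s][:,2])[:12].round(3) if s.any() else '')
E
```

```text
(243, 232) [ 0.4369 -0.338   0.0657] tool [ 0.0111 -0.0056 -0.0423]
(246, 240) [ 0.4355 -0.3365  0.0764] tool [ 0.012  -0.0038 -0.0529]
(246, 255) [ 0.436  -0.336   0.0893] tool [ 0.0114 -0.0035 -0.0658]
(267, 232) [ 0.4456 -0.3218  0.0394] tool [-0.0015  0.0078 -0.0159]
(267, 240) [ 0.4334 -0.3268  0.0755] tool [ 0.0116  0.0061 -0.052 ]
(267, 255) [ 0.4333 -0.3274  0.09  ] tool [ 0.0118  0.0054 -0.0665]
(254, 240) [ 0.4349 -0.3328  0.0758] tool [ 0.0117 -0.0001 -0.0523]
(254, 260) [ 0.4349 -0.3328  0.0938] tool [ 0.0117 -0.0001 -0.0703]
(254, 280) [ 0.4428 -0.3306  0.0959] tool [ 0.0034 -0.0001 -0.0724]
(230, 245) [ 0.4416 -0.343   0.0734] tool [ 0.0078 -0.0117 -0.0499]
(280, 245) [ 0.436  -0.3193  0.0721] tool [ 0.0071  0.0126 -0.0486]
tcp px [[254.10663073 219.36001381]
 [254.13371457 231.99659855]]
scene 278 [0.059 0.061 0.062 0.064 0.064 0.065 0.065 0.065 0.065 0.066 0.066 0.067]
top 1 [0.115]
```

Both cameras put the shut fingertips at z≈0.059 while the reported TCP is 0.024, about 36 mm off. The knob grasp must therefore have been on its top few millimetres. I'll measure how finger and body width vary with height before going lower.

```bash
python3 - <<'E'
from h import *
o=telemetry.get_obs(); M=R.from_rotvec(o['tool_rot']).as_matrix()
for n in('scene','wrist'):
    d=cam(n); Y=cloud(d); P=(Y.reshape(-1,3)-o['tool_pos'])@M
    P=P[(np.hypot(P[:,0],P[:,1])<.09)&(Y.reshape(-1,3)[:,2]>.05)]
    for z in np.arange(-.03,-.15,-.01):
        q=P[(P[:,2]<=z)&(P[:,2]>z-.01)]
        if len(q)>2: print(n,round(z,3),len(q),np.percentile(q,2,axis=0).round(3)[:2],np.percentile(q,98,axis=0).round(3)[:2])
E
```

```text
scene -0.03 5 [-0.01  -0.001] [-0.005  0.011]
scene -0.04 24 [-0.012 -0.011] [-0.004  0.012]
scene -0.05 28 [-0.015 -0.011] [-0.003  0.014]
scene -0.06 26 [-0.013 -0.012] [0.003 0.014]
scene -0.07 30 [-0.013 -0.016] [0.005 0.022]
scene -0.08 87 [-0.015 -0.031] [0.01  0.032]
scene -0.09 104 [-0.015 -0.039] [0.012 0.041]
scene -0.1 89 [-0.019 -0.048] [0.01  0.048]
scene -0.11 94 [-0.019 -0.055] [-0.002  0.055]
scene -0.12 170 [-0.019 -0.06 ] [0.01  0.061]
scene -0.13 133 [-0.021 -0.05 ] [0.005 0.052]
scene -0.14 74 [-0.022 -0.04 ] [0.005 0.042]
wrist -0.03 21 [ 0.01  -0.007] [0.011 0.006]
wrist -0.04 384 [ 0.007 -0.013] [0.012 0.013]
wrist -0.05 587 [ 0.007 -0.013] [0.012 0.013]
wrist -0.06 603 [ 0.007 -0.013] [0.012 0.013]
wrist -0.07 932 [-0.01  -0.018] [0.014 0.018]
wrist -0.08 3294 [-0.008 -0.033] [0.014 0.033]
wrist -0.09 5730 [-0.008 -0.039] [0.013 0.039]
wrist -0.1 6826 [-0.007 -0.047] [0.018 0.047]
wrist -0.11 10024 [-0.005 -0.055] [0.018 0.054]
wrist -0.12 10424 [ 0.005 -0.059] [0.02  0.059]
wrist -0.13 1541 [ 0.018 -0.018] [0.021 0.018]
```

The gripper's whole profile sits 36 mm farther back along tool z than reported, so I'll apply a constant -36 mm z correction. I'll open, go down to reported z≈-0.025 (true tip ≈0.011), and close.

```bash
python3 -m pendant '[0,0,0,-0.004,0,-0.03,1, 0,0,0,-0.004,0,-0.03,1, 0,0,0,-0.004,0,-0.03,1, 0,0,0,-0.004,0,-0.03,1, 0,0,0,-0.004,0,-0.03,1, 0,0,0,-0.004,0,0.06,1, 0,0,0,-0.004,0,0.1,1, 0,0,0,-0.004,0,0.13,1, 0,0,0,-0.004,0,0.15,1, 0,0,0,-0.004,0,0.16,1, 0,0,0,-0.004,0,0.163,1, 0,0,0,-0.004,0,0.163,1]' 60
python3 -m pendant '[0,0,0,0,0,0,0, 0,0,0,0,0,0,0, 0,0,0,0,0,0,0, 0,0,0,0,0,0,0, 0,0,0,0,0,0,0, 0,0,0,0,0,0,0]' 60
```

```text
t: 12.65
tool_pos: [0.4476, -0.3296, -0.025]
tool_rot: [-0.408, 3.114, -0.001]
contact_force: [-0.0, -0.2, 0.1]
opening: 0.0854
grip_force: 0.0
t: 13.4
tool_pos: [0.4475, -0.3295, -0.0252]
tool_rot: [-0.409, 3.115, -0.0]
contact_force: [-0.8, 1.0, 1.8]
opening: 0.013
grip_force: 58.9
```

```bash
python3 -m pendant '[0,0,0,0,0,-0.05,0, 0,0,0,0,0,-0.15,0, 0,0,0,0,0,-0.23,0, 0,0,0,0,0,-0.23,0, 0,0,0,0,0,-0.23,0]' 60;  python3 - <<'E'
from h import *
o=telemetry.get_obs()
p=S(-.14,-.04); print(p); to([*p,o['tool_pos'][2]],85.08)
c=cam('wrist'); X=cloud(c); Z=X[:,:,2]; hsv=cv2.cvtColor(c['image'],cv2.COLOR_RGB2HSV)
near=np.hypot(X[:,:,0]-.46,X[:,:,1]+.32)<.09; k=near&(hsv[:,:,1]<45)&(hsv[:,:,2]>60); print(np.histogram(Z[k],bins=np.arange(.0,.12,.01))[0])
E
```

```text
t: 14.02
tool_pos: [0.4467, -0.3288, 0.0427]
tool_rot: [0.409, -3.114, -0.002]
contact_force: [-0.3, -0.4, -2.9]
opening: 0.013
grip_force: 58.7
[0.47908525 0.02115444]
turn [ 0.002 -0.002  0.662] shift [-4.050e-01  1.099e+00  1.000e-03]
[    0     0     0     0     0     0     0 12746   386   509  2836]
```

The strip is lifted, with the plate at about 70 mm. Carrying it to the front of the flap.

```bash
python3 -m pendant '[0,0,0.1,-0.1,0.12,0,0, 0,0,0.25,-0.18,0.28,0,0, 0,0,0.4,-0.25,0.45,0,0, 0,0,0.55,-0.3,0.62,0,0, 0,0,0.66,-0.35,0.8,0,0, 0,0,0.66,-0.4,0.93,0,0, 0,0,0.66,-0.4,0.98,0,0, 0,0,0.66,-0.4,0.98,0,0, 0,0,0.66,-0.4,0.98,0,0]';  python3 - <<'E'
from h import *
o=telemetry.get_obs()
p=S(-.14,-.04); to([*p,o['tool_pos'][2]],85.08)
# refine shuffler frame: from wrist and top views
c=cam('top'); X=cloud(c); Z=X[:,:,2]
hsv=cv2.cvtColor(c['image'],cv2.COLOR_RGB2HSV)
m=((Z>.066)&(Z<.085)&(hsv[:,:,1]<60)).astype(np.uint8); m[:,:190]=0;m[:,320:]=0;m[:60]=0; m[168:]=0
m=cv2.morphologyEx(m,cv2.MORPH_CLOSE,np.ones((15,15)))
k=max(cv2.findContours(m,0,2)[0],key=cv2.contourArea); r=cv2.minAreaRect((ray(c,k[:,0],.075)[:,:2]*1000).astype(np.float32)); print(r,cv2.boxPoints(r).round(1).tolist())
for n in('scene','top','wrist'):
    d=cam(n); Y=cloud(d).reshape(-1,3); Wp=(Y[:,:2]-O)@np.array([[np.cos(np.radians(YAW)),-np.sin(np.radians(YAW))],[np.sin(np.radians(YAW)),np.cos(np.radians(YAW))]])
    f=(Wp[:,0]>-.055)&(Wp[:,0]<-.005)&(abs(Wp[:,1]+.04)<.1)&(Y[:,2]>.007)&(Y[:,2]<.05)
    if f.sum()>20: print(n,'flap',f.sum(),np.percentile(Wp[f],[1,50,99],axis=0).round(4).tolist(), cv2.minAreaRect((Wp[f]*1000).astype(np.float32)))
E
```

```text
t: 15.2
tool_pos: [0.4873, -0.0154, 0.0432]
tool_rot: [-0.135, -3.138, 0.001]
contact_force: [-0.7, -0.4, -2.2]
opening: 0.0132
grip_force: 59.1
turn [-0.001 -0.001  0.   ] shift [ 0.038  0.119 -0.   ]
((752.04931640625, 37.83494567871094), (318.8023376464844, 261.97314453125), 85.07875061035156) [[607.9000244140625, -109.69999694824219], [868.9000244140625, -132.1999969482422], [896.2000122070312, 185.39999389648438], [635.2000122070312, 207.89999389648438]]
scene flap 54 [[-0.0428, -0.1119], [-0.0378, -0.0337], [-0.0344, 0.0314]] ((-38.86899185180664, -40.361175537109375), (9.168112754821777, 145.9510498046875), 0.4147009253501892)
top flap 551 [[-0.0426, -0.1154], [-0.0237, -0.0428], [-0.0054, 0.0322]] ((-24.94964599609375, -30.641212463378906), (43.92735290527344, 173.2756805419922), 2.9700393676757812)
wrist flap 419 [[-0.0274, -0.0929], [-0.0189, -0.0686], [-0.006, 0.0233]] ((-14.26921272277832, -34.43971252441406), (21.804550170898438, 117.511474609375), 3.827974319458008)
```

```bash
python3 -m pendant '[0,0,0,0.04,0.06,0,0, 0,0,0,0.04,0.12,0,0, 0,0,0,0.04,0.12,0.08,0, 0,0,0,0.04,0.12,0.16,0, 0,0,0,0.04,0.12,0.2,0, 0,0,0,0.04,0.12,0.218,0, 0,0,0,0.04,0.12,0.218,0]';  python3 - <<'E'
from h import *
o=telemetry.get_obs(); a=np.radians(YAW); A=np.array([[np.cos(a),-np.sin(a)],[np.sin(a),np.cos(a)]])
print(W(o['tool_pos']),o['tool_pos'][2]); to([*S(-.14,-.04),-.022],85.08)
for n in('scene','top'):
    d=cam(n); X=cloud(d); Z=X[:,:,2]; Wp=(X[:,:,:2]-O)@A; hsv=cv2.cvtColor(d['image'],cv2.COLOR_RGB2HSV)
    m=((hsv[:,:,1]<50)&(hsv[:,:,2]>50)&(Z<.016)&(Wp[:,:,0]>-.21)&(Wp[:,:,0]<-.052)&(abs(Wp[:,:,1]+.04)<.09)).astype(np.uint8)
    k=max(cv2.findContours(cv2.morphologyEx(m,cv2.MORPH_CLOSE,np.ones((9,9))),0,2)[0],key=cv2.contourArea)
    P=(ray(d,k[:,0],.008)[:,:2]-O)@A*1000; r=cv2.minAreaRect(P.astype(np.float32)); print(n,r,cv2.boxPoints(r).round(1).tolist(),m.sum(),Z[m>0].mean())
    f=P[P[:,0]>P[:,0].max()-6]; print(' edge fit',np.polyfit(f[:,1],f[:,0],1),f[:,1].min(),f[:,1].max())
save(d,'w5.png',(190,120,330,220),5)
E
```

```text
t: 16.27
tool_pos: [0.4787, 0.0226, -0.0216]
tool_rot: [0.133, 3.139, 0.0]
contact_force: [0.6, -0.3, -2.0]
opening: 0.013
grip_force: 59.2
[-0.14052112 -0.03861992] -0.02157885455074285
turn [0.    0.    0.002] shift [-0.002 -0.005  0.001]
scene ((-123.93359375, -37.61232376098633), (92.9022216796875, 107.52767181396484), 0.3524436950683594) [[-170.6999969482422, 15.899999618530273], [-170.10000610351562, -91.69999694824219], [-77.19999694824219, -91.0999984741211], [-77.80000305175781, 16.399999618530273]] 829 0.008025378988110137
 edge fit [-6.34828088e-03 -7.95515941e+01] -88.6442514209673 11.704555065696514
top ((-156.28517150878906, -81.71598815917969), (3.289350748062134, 0.0), -174.52658081054688) [[-154.60000610351562, -81.5999984741211], [-154.60000610351562, -81.5999984741211], [-157.89999389648438, -81.9000015258789], [-157.89999389648438, -81.9000015258789]] 2 0.009067195851316913
 edge fit [ 10.43610952 696.5118319 ] -81.87286479064608 -81.55911191898548
```

View pics/w5.png

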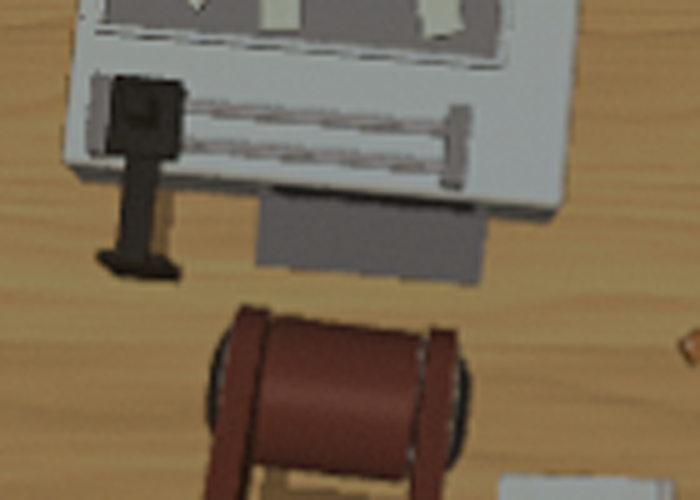

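The top view shows the sweeper parked at (140,120), the flap at (370,235) clear, and the arm hiding the strip. In the scene view the strip's edge is at x≈-79 mm in the shuffler frame, centred at y≈-38, squared to 0.4°. I'll touch down lightly, then slide.

```bash
python3 -m pendant '[0,0,0,0,-0.004,0.008,0, 0,0,0,0,-0.004,0.014,0, 0,0,0,0,-0.004,0.016,0, 0,0,0,0,-0.004,0.016,0]'
```

```text
t: 16.88
tool_pos: [0.4789, 0.0211, -0.0253]
tool_rot: [-0.133, -3.139, 0.0]
contact_force: [-4.3, -1.3, 7.5]
opening: 0.0129
grip_force: 60.6
```

```bash
python3 -m pendant '[0,0,0,-0.02,0,0,0, 0,0,0,-0.05,0,0,0, 0,0,0,-0.08,0,0,0, 0,0,0,-0.1,0,0,0, 0,0,0,-0.1,0,0,0]'; python3 -m pendant '[0,0,0,-0.02,0,0,0, 0,0,0,-0.04,0,0,0, 0,0,0,-0.06,0,0,0, 0,0,0,-0.08,0,0,0, 0,0,0,-0.09,0,0,0, 0,0,0,-0.09,0,0,0]'; python3 - <<'E'
from h import *
o=telemetry.get_obs(); a=np.radians(YAW); A=np.array([[np.cos(a),-np.sin(a)],[np.sin(a),np.cos(a)]])
print(W(o['tool_pos'])); to([*S(-.083,-.04),-.0253],85.08)
for n in('scene','wrist'):
    d=cam(n); X=cloud(d); Wp=(X[:,:,:2]-O)@A; Z=X[:,:,2]; hsv=cv2.cvtColor(d['image'],cv2.COLOR_RGB2HSV)
    f=(Wp[:,:,0]>-.05)&(Wp[:,:,0]<-.003)&(abs(Wp[:,:,1]+.04)<.07)&(Z>.007)&(Z<.06)
    if f.sum()>30: print(n,'flap z(x)',np.polyfit(Wp[f][:,0],Z[f],1),f.sum())
    m=((hsv[:,:,1]<50)&(hsv[:,:,2]>50)&(Z<.016)&(Wp[:,:,0]>-.15)&(Wp[:,:,0]<-.05)&(abs(Wp[:,:,1]+.04)<.09)).astype(np.uint8)
    k=max(cv2.findContours(cv2.morphologyEx(m,cv2.MORPH_CLOSE,np.ones((9,9))),0,2)[0],key=cv2.contourArea)
    P=(ray(d,k[:,0],.005)[:,:2]-O)@A*1000; print(n,'strip min/max',P.min(0),P.max(0),'zmean',Z[m>0].mean())
c=d;save(c,'w6.png')
E
```

```text
t: 17.5
tool_pos: [0.5101, 0.0185, -0.0252]
tool_rot: [0.133, 3.136, -0.0]
contact_force: [1.2, -0.3, 4.1]
opening: 0.0127
grip_force: 60.3
t: 18.25
tool_pos: [0.5357, 0.0164, -0.0252]
tool_rot: [0.133, 3.139, -0.0]
contact_force: [-3.8, 1.0, 7.8]
opening: 0.0128
grip_force: 60.9
[-0.08315587 -0.039852  ]
turn [-0.     0.     0.002] shift [-0.001 -0.     0.   ]
scene flap z(x) [0.52189722 0.03248399] 64
scene strip min/max [-113.08669838  -92.85421837] [-46.51313419  14.8898402 ] zmean 0.004608983982984132
wrist flap z(x) [0.51523785 0.03353933] 1281
wrist strip min/max [-112.07086678  -96.69251441] [-57.47967176  16.08652841] zmean 0.006492694903414366
```

View pics/w6.png

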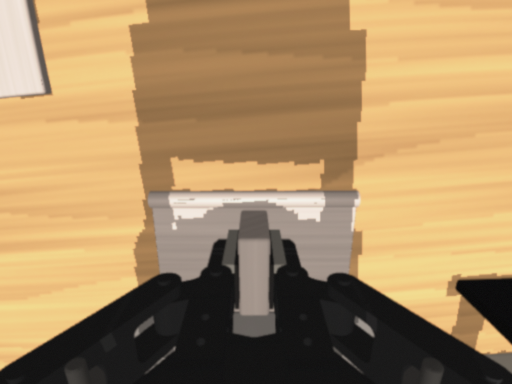

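The wrist view shows the strip gripped square in front of the flap, its bead along row 198 (x≈-113, so the plain edge is at ≈-23 mm). The flap slope is still its resting 27.5°. I'll firm up the push and finish.

```bash
python3 -m pendant '[0,0,0,0,0,0.004,0, 0,0,0,0,0,0.007,0, 0,0,0,0,0,0.007,0, 0,0,0,0,0,0.007,0, 0,0,0,0,0,0.007,0]'; python3 - <<'E'
from h import *
o=telemetry.get_obs(); a=np.radians(YAW); A=np.array([[np.cos(a),-np.sin(a)],[np.sin(a),np.cos(a)]])
print(W(o['tool_pos']),o['contact_force'])
d=cam('wrist'); X=cloud(d); Wp=(X[:,:,:2]-O)@A; Z=X[:,:,2]
m=(Z<.0075)&(Z>.002)&(Wp[:,:,0]>-.1)&(Wp[:,:,0]<-.06)&(abs(Wp[:,:,1]+.04)<.053)
print('plate tilt',np.linalg.lstsq(np.c_[Wp[m],np.ones(m.sum())],Z[m],rcond=None)[0],m.sum())
s=cam('scene'); X=cloud(s); Wp=(X[:,:,:2]-O)@A; Z=X[:,:,2]
k=(Z>.135)&(Z<.15)&(Wp[:,:,0]>.01)&(Wp[:,:,0]<.05)&(Wp[:,:,1]>.05); print('knob',Wp[k].mean(0))
f=(Wp[:,:,0]>-.05)&(Wp[:,:,0]<-.003)&(abs(Wp[:,:,1]+.04)<.07)&(Z>.007)&(Z<.06); print('flap',np.polyfit(Wp[f][:,0],Z[f],1))
E
```

```text
t: 18.98
tool_pos: [0.5357, 0.0165, -0.0253]
tool_rot: [-0.133, -3.138, 0.0]
contact_force: [-12.4, 0.5, 23.4]
opening: 0.0132
grip_force: 63.1
[-0.08322377 -0.03981327] [-12.39486872   0.5144918   23.40552107]
plate tilt [-0.00163278 -0.00081214  0.00538027] 7476
knob [0.03739783 0.10312659]
flap [0.59205558 0.03519822]
```

```bash
python3 - <<'E'
from h import *
a=np.radians(YAW); A=np.array([[np.cos(a),-np.sin(a)],[np.sin(a),np.cos(a)]])
for n in('wrist','scene','wrist','scene','top'):
    s=cam(n); X=cloud(s); Wp=(X[:,:,:2]-O)@A; Z=X[:,:,2]
    f=(Wp[:,:,0]>-.045)&(Wp[:,:,0]<-.005)&(abs(Wp[:,:,1]+.04)<.07)&(Z>.009)&(Z<.045); print(n,f.sum(),'flap',np.polyfit(Wp[f][:,0],Z[f],1) if f.sum()>20 else '')
print(telemetry.get_obs()['contact_force'])
E
```

```text
wrist 1283 flap [0.50991841 0.03335543]
scene 48 flap [0.78999496 0.04271823]
wrist 1280 flap [0.50865662 0.03331816]
scene 47 flap [0.81383408 0.04371647]
top 16 flap 
[-11.36860507  -0.24154468  22.34777416]
```

```bash
python3 -c "
from station import ctrl
print(ctrl.finish_job())"
```

```text
the job is handed in; nothing more can be done
None
```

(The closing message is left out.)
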